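# Lock the glaze canister into the hold-to-run mixer

## Task

Slide the blue glaze canister out of its storage track, stand it in the mixer's socket with its two lugs in the two slots, push it down against the spring and turn it a quarter turn clockwise (seen from above) until it stops. The mixer is hold-to-run and springs back when let go, so finish while still gripping the canister in that turned, locked position. Keep it upright throughout and leave the pink canister and the other things on the table where they are.

Things in the scene. Friction and masses are not known exactly. Their poses are not given: they have to be found in the camera images.
- canister: Blue canister, about 220 g, 115 mm tall. Origin: centre of underside, z up. Neck 42 mm diameter, 0-26 mm high; two steel lugs at its foot along +y and -y, reaching 30 mm from the axis, 10 mm wide, 0-8 mm high; blue body 56 mm diameter, 26-72 mm; white lid 57 mm diameter, 72-80 mm, with an upright white grip bar on it. Half a turn makes no difference (two-fold symmetric).
- bar (a point): Middle of the canister's grip bar, on the axis, 98 mm above its underside. The bar stands 80 to 115 mm above the underside, is 50 mm long along y (in line with the lugs) and 26 mm thick along x: grip it across its thickness. Axes as the canister.
- track: Fixed aluminium storage track. Origin: centre of underside, on the table; z up. Floor 6 mm thick, 120 mm (x) by 86 mm (y). The canister stands on the floor near the middle, its lugs pointing sideways (its y along the track's y) under two yellow lips, so it cannot be lifted there. Side walls at y = +-35 mm. Closed at +x, open at -x.
- track_mouth (a point): Open end of the track on its floor, 46 mm to -x of the track's origin, axes as the track. The yellow lips run from here 100 mm to +x, 18 to 23 mm above the table (4 mm above the lugs), with a 48 mm wide lane for the neck between them. Slide the canister in the track's -x direction until its axis is at least 15 mm beyond this point, then lift.
- mixer: Fixed mixer. Origin: on the table under the socket's axis; z up. White housing 170 mm (x) by 130 mm (y), 50 mm high, centred 20 mm to +x of the origin; low dark panel (62 mm high) at +x. The socket is a grey drum, 84 mm diameter, 50-77 mm high, covered by an orange ring (70-77 mm high) with a 47 mm bore and two slots.
- socket (a point): Centre of the socket's mouth, top of the orange ring, 77 mm above the table; axes as the mixer. The two slots lie along +y and -y (white marks on the rim), 16 mm wide, reaching 34 mm from the axis: the lugs enter when the canister's y is in line with this y, either way round. After the turn the lugs are caught beneath the ring.
- seat_top (a point): Centre of the sprung seat in the socket, at rest 66 mm above the table. The lugs stand on it between four brass dogs (16 mm gap, 4 mm high). At rest the lugs' tops are still 4 mm up in the slots: press the canister 5 to 9 mm farther down before turning. Locked, its underside is 56 to 62 mm above the table.
- plunger (a joint): How far the seat is pressed down, 0 to 0.010 m. Spring: 6.4 N at 0, 14.4 N at 0.010 m.
- seat (a joint): How far the seat is turned clockwise seen from above, 0 to 1.45 rad (end stop). Its dogs are taken along by the canister's lugs, with up to about 0.1 rad of play. Return spring: 0.12 N m at 0, 0.29 N m at the stop.
- pink_canister: A pink canister of the same shape, standing on the table; leave alone. Origin: centre of underside.
- glaze_jar: Glass jar with a green cap, 60 mm in diameter, 75 mm high; leave alone. Origin: centre of underside.
- mug: White mug, 76 mm in diameter, 90 mm high; leave alone. Origin: centre of underside.
- water_bottle: Clear bottle with a blue label, 64 mm in diameter, 190 mm high; leave alone. Origin: centre of underside.
- brush: Paint brush lying on the table between track and mixer, about 15 mm high; leave alone. Origin: centre of its underside.
- brush_pot: Grey beaker, 70 mm in diameter, 100 mm high; leave alone. Origin: centre of underside.
Things that resemble listed ones, but are neither listed nor needed, are in the scene too. What is shaped like the canister but orange or yellow is not meant.

How it is judged:
By the outcome, as a careful person would: the job done as asked, in the order asked, and still so for the second after the job is handed in, while the arm keeps its last pose, push and grip.
It also fails if it takes over 48 s, if anything falls off the work surface, if the arm or the gripper's body presses on something with over 40 N, if the wrist force passes 120 N, or if a joint passes its speed limit or range.

## Robot

A 6-joint arm with a two-finger parallel gripper is mounted at the origin on the work surface. World frame = base frame: x ahead of the robot, y to its left, z up, the work surface at z = 0. Lengths are in m, angles in rad, forces in N, time in s.
With the tool pointing down it reaches from about 0.4 to 0.825 m from the base axis. Payload 7 kg.
Tool frame: the origin (TCP) lies midway between the tips of the shut fingers; the grasp point (between the pads) lies 19 mm behind it; z points along the fingers, y is the line along which they close (so a half turn about z gives the same grasp; the last joint's range is limited). The gripper opens to 88 mm and grips with 3 to 60 N. Pads are 19 mm wide; open, the fingers measure 130 mm over their backs; the gripper's body (78 mm by 193 mm) begins 47 mm behind the grasp point.
Start: joints at [-0.87, 0.359, 0.012, 0, -1.224, -0.288], TCP at [0.271, -0.618, 0.227] pointing down, gripper open.
Joint ranges: [-3.07, 3.07], [-1.43, 2.12], [-1.02, 1.25], [-3.03, 1.67], [-3.05, -0], [-3.03, 3.03]. Speed limits (rad/s): [2.39, 2.39, 3.01, 3.14, 3.14, 3.14].

## Interface

Orientations are given as [roll, pitch, yaw] about the fixed x, y, z axes, in that order (R = Rz(yaw) Ry(pitch) Rx(roll)).
In Python, from station import arm, grab_frame, camera_params, spot_in gives the robot as it stands.
- The arm moves only by the shell command python3 -m jog 'ROWS' [FORCE]. ROWS is JSON, a list that holds one entry, the list of rows, each a list of 7 numbers: the shift along the tool's x, y, z in mm, then the turn, a rotation vector about the tool's x, y, z in rad, then the finger opening in mm, from 0 to 87.6. In form: [[[x, y, z, wx, wy, wz, fingers], ...]]. A call has 1 to 20 rows; each row is the pose to reach, as a shift and turn from the pose commanded when the call began, along the tool's axes at that moment; what a row does not reach only later rows make up. A row lasts 1/8 s, in which the tool goes at most 62.5 mm and 10.7 degrees, less where a joint would pass 70% of its speed; a pose out of reach is approached as far as the arm can. A call with a gripper value outside its range is refused whole. The fingers move at their own pace and stop on an object; FORCE is the grip in N (left out, the last holds). Time passes only in rows, so rows that repeat a pose let the fingers close. It gives the time, the measured TCP pose, the force, the opening and the grip force at its end, in the units of the state.
- arm.get_state(): the state, without advancing time (a new reading comes with each control period).
- grab_frame(name): name is "side" or "top"; returns (picture, depth): 480x640x3 uint8, blue, green, red; 480x640 float32, m along the optical axis (not along the pixel's ray), 0 where there is no reading.
- camera_params(name): a dict with "mtx" (3x3 intrinsics, pixels), "R" (3x3) and "t" (3): a world point X has camera coordinates R X + t. Camera axes: x right, y down, z forward; pixel columns grow to the right and rows downward; lengths in m; the calibration is good to about 2 mm. A picture is of the moment at which its call begins. camera_params takes no time and is no camera call.
- arm.job_done(): hands the job in; it is judged then, once.
Trained networks look in the newest picture that a camera, given by its name, has taken for a name from the list of things; names that differ only in an ending like _2 or _b are one class to them, and where a whole thing is asked for, a point or a joint stands for the part that bears it (a point fixed in the world has none). Each returns a list of dicts, best first, with "confidence" (0 to 1); they miss things now and then, are a little off and sometimes report something else, mostly with a low value. They report only what shows in the picture. A call takes as long as a camera call. They do not tell look-alikes from the thing itself.
- spot_in(query, camera): "uv" ([column, row] in pixels, amid what is visible of it).
The state is a dict: "t": time; "q": joint angles; "qd": joint speeds; "joint_efforts": joint torques, N m; "eef_pos": TCP position; "ee_rot": TCP orientation; "force": force on the tool from outside, world axes, zero at the start; "moment": the same for the moment, N m; "width": finger opening in m; "gripper_force": force on a finger pad.
Only numpy, scipy, OpenCV 4.12 (cv2) and the standard library are available. Lean on these libraries where they do the work, as an engineer would, in place of code of your own. Each camera call takes 0.05 s, during which the arm holds its last target. There are 200 camera calls.

## Working session

There is one attempt and no reset: what is moved stays moved. The work goes in short steps, Python scripts to look and compute and a shell command to move; the robot and the scene stay as the last step left them, time stands still between calls to the robot, and variables do not carry over. Pictures are saved under pics/ and viewed, at most 10 in all, crops included, and the job is handed in when it is done.

```bash
mkdir -p pics; ls
python3 - <<'E'
from station import arm, grab_frame, camera_params, spot_in
import cv2, numpy as np
for n in ("side","top"):
    p,d=grab_frame(n); cv2.imwrite(f"pics/{n}0.png",p); np.save(f"pics/{n}0.npy",d)
    c=camera_params(n); print(n,c["mtx"].tolist(),(-c["R"].T@c["t"]).round(3),c["R"].round(3).tolist())
    for q in ("canister","track","mixer","socket"):
        print(q,[(np.round(r["uv"]).tolist(),round(r["confidence"],2)) for r in spot_in(q,n)][:6])
print(arm.get_state())
E
```

```text
pics
side [[470.32969459937783, 0.0, 323.5375629267543], [0.0, 470.32969459937783, 239.16112808649473], [0.0, 0.0, 1.0]] [0.418 1.07  0.8  ] [[-0.988, -0.153, -0.018], [-0.068, 0.54, -0.839], [0.138, -0.828, -0.544]]
canister [([326.0, 270.0], 0.71), ([384.0, 279.0], 0.69), ([364.0, 338.0], 0.68), ([320.0, 336.0], 0.55)]
track [([342.0, 316.0], 0.78)]
mixer [([331.0, 228.0], 0.76)]
socket [([330.0, 227.0], 0.94), ([277.0, 374.0], 0.32), ([292.0, 208.0], 0.21)]
top [[590.5872930145877, 0.0, 316.3352340455772], [0.0, 590.5872930145877, 241.46032141997878], [0.0, 0.0, 1.0]] [ 0.483 -0.019  1.461] [[0.021, -1.0, -0.007], [-0.995, -0.02, -0.093], [0.093, 0.009, -0.996]]
canister [([168.0, 304.0], 0.97), ([219.0, 274.0], 0.77), ([272.0, 263.0], 0.69), ([267.0, 320.0], 0.66), ([171.0, 267.0], 0.58)]
track [([235.0, 268.0], 0.94)]
mixer [([387.0, 248.0], 0.58)]
socket [([382.0, 248.0], 0.63)]
{'t': 0.5, 'q': array([-8.69917773e-01,  3.58613420e-01,  1.18535450e-02,  1.93881815e-05,
       -1.22407751e+00, -2.88078146e-01]), 'qd': array([-0.0005101 , -0.00077531,  0.00107155,  0.00046322, -0.00036161,
       -0.00023182]), 'joint_efforts': array([ 2.99222784e-04, -5.81796741e+01,  2.93069315e+01,  6.99712828e+00,
        1.19179740e-02, -5.94215271e-05]), 'eef_pos': array([ 0.27073969, -0.61828698,  0.2265358 ]), 'ee_rot': array([ 3.14155847e+00, -2.91466717e-05, -2.72878566e+00]), 'force': array([-0.61542734, -0.27206606, -0.56746369]), 'moment': array([-0.00864065, -0.01478487,  0.01864835]), 'gripper_force': 0.0, 'width': 0.08763641399824361}
```

View pics/top0.png

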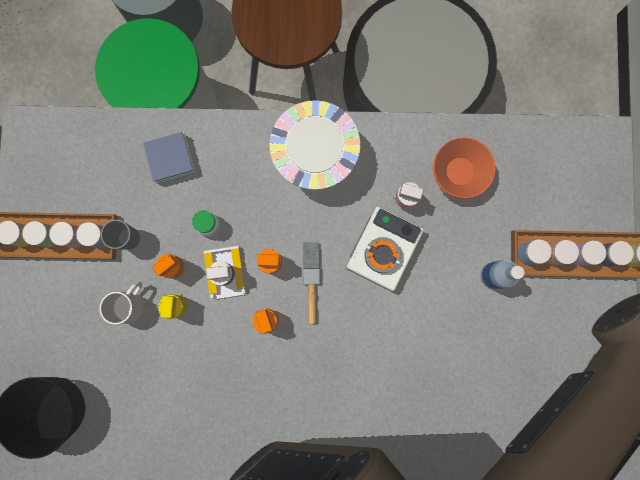

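View pics/side0.png

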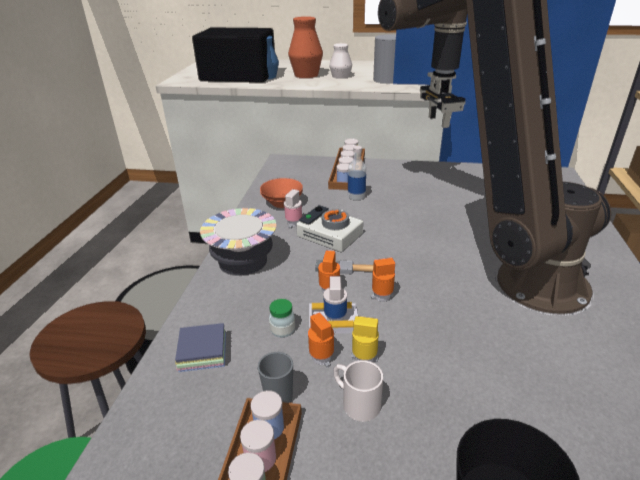

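The top view shows these candidates: orange (168,267), orange (268,261), orange (265,321), yellow (171,307), pink (409,194), and a white-lidded one in the track at (220,272). That last one shows a blue body at side (335,303), so it is my choice. The mixer is at top (383,253). I'll check the choice in a close crop.

Run:
```python
import cv2, numpy as np
p=cv2.imread("pics/top0.png"); s=cv2.imread("pics/side0.png")
a=cv2.resize(p[228:318,175:275],(400,360),interpolation=cv2.INTER_CUBIC)
b=cv2.resize(p[203:293,335:435],(400,360),interpolation=cv2.INTER_CUBIC)
c=cv2.resize(s[250:310,280:380],(400,240),interpolation=cv2.INTER_CUBIC)
c=cv2.resize(s[270:330,290:390],(400,240),interpolation=cv2.INTER_CUBIC)
d=cv2.resize(s[195:255,285:385],(400,240),interpolation=cv2.INTER_CUBIC)
cv2.imwrite("pics/crop1.png",np.vstack([np.hstack([a,b]),np.hstack([c,d])]))
```

```text
(no output)
```

View pics/crop1.png

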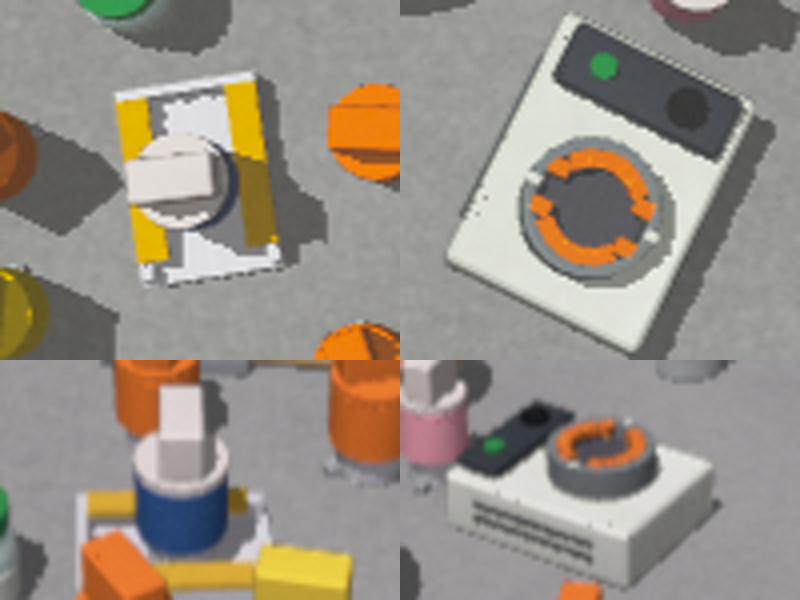

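Crop: the blue canister with a white grip bar stands in the yellow-lipped track, which is open towards the bottom of the image, i.e. towards the robot. The mixer's slots are at the white marks, at full-image pixels of about (369,247) and (398,262). Next I'll measure.

```bash
cat > h.py <<'E'
import cv2, numpy as np
from station import arm, grab_frame, camera_params, spot_in
def ray(n,uv,z):
    """pixels uv (N,2) -> world points on plane z"""
    c=camera_params(n); R,t=c["R"],np.asarray(c["t"]).ravel()
    uv=np.atleast_2d(uv).astype(float)
    d=np.c_[uv,np.ones(len(uv))]@np.linalg.inv(c["mtx"]).T@R
    o=-R.T@t
    return o+d*((z-o[2])/d[:,2])[:,None]
def cloud(n,d):
    c=camera_params(n); R,t=c["R"],np.asarray(c["t"]).ravel()
    v,u=np.mgrid[:480,:640]
    P=np.stack([u,v,np.ones_like(u)],-1)@np.linalg.inv(c["mtx"]).T*d[...,None]
    return (P-t)@R
def rect(P):
    (c,s,a)=cv2.minAreaRect((P[:,:2]*1000).astype(np.float32)); return np.round(c,1),np.round(s,1),round(a,1)
def circ(P):
    x,y=P[:,0],P[:,1]; a=np.linalg.lstsq(np.c_[2*x,2*y,np.ones(len(x))],x*x+y*y,rcond=None)[0]
    return a[:2].round(4),round(float(np.sqrt(a[2]+a[0]**2+a[1]**2)),4)
E
python3 - <<'E'
from h import *
for n in ("top","side"):
    p=cv2.imread(f"pics/{n}0.png"); d=np.load(f"pics/{n}0.npy"); W=cloud(n,d); hsv=cv2.cvtColor(p,cv2.COLOR_BGR2HSV)
    H,S,V=[hsv[...,i].astype(int) for i in range(3)]
    x,y,z=[W[...,i] for i in range(3)]
    ok=d>0
    k0=ray(n,[[220,272]] if n=="top" else [[335,290]],.1)[0]; m0=ray(n,[[383,254]] if n=="top" else [[334,215]],.077)[0]
    print(n,"can",k0.round(3),"mix",m0.round(3), "table z",np.median(z[ok&(abs(x-k0[0])<.2)&(abs(y-k0[1])<.2)]).round(4))
    near=lambda c,r: ok&(np.hypot(x-c[0],y-c[1])<r)
    b=near(k0,.045)&(S<60)&(z>.113)&(z<.13); print(" bar top",b.sum(),rect(W[b]),W[b].mean(0).round(4))
    l=near(k0,.045)&(S<60)&(z>.08)&(z<.093); print(" lid",l.sum(),rect(W[l]))
    yl=near(k0,.09)&(H>18)&(H<32)&(S>150)&(z>.015)&(z<.032); 
    nl,lab,st,ce=cv2.connectedComponentsWithStats(yl.astype(np.uint8))
    for i in range(1,nl):
        if st[i,4]>40: print("  lip",rect(W[lab==i]),st[i,4])
    print(" yellow all",rect(W[yl]))
    tr=near(k0,.09)&(z>.004)&(z<.035)&((yl)|((S<40)&(V>150))); print(" track",rect(W[tr]))
    o=near(m0,.06)&(H<18)&(S>150)&(z>.068)&(z<.088)
    dr=near(m0,.06)&(z>.064)&(z<.088); print(" ring pts",o.sum(),rect(W[o]),"drum minEncl",[np.round(q,1) for q in cv2.minEnclosingCircle((W[dr][:,:2]*1000).astype(np.float32))],rect(W[dr]))
    h=near(m0,.14)&(z>.042)&(z<.09); nl,lab,st,ce=cv2.connectedComponentsWithStats(h.astype(np.uint8))
    i=1+np.argmax(st[1:,4]); print(" housing",rect(W[lab==i]))
if 1:
    for uv in ([(535-400)/4+335,178/4+203],[(653-400)/4+335,238/4+203]): print("mark",ray("top",[uv],.077).round(4))
E
```

```text
top can [0.535 0.214 0.1  ] mix [ 0.586 -0.163  0.077] table z 0.0001
 bar top 250 (array([533.6, 217.9]), array([26. , 50.2]), 7.4) [0.5336 0.2172 0.1201]
 lid 197 (array([534.4, 214.2]), array([54.8, 48.2]), 8.4)
  lip (array([547.7, 185.5]), array([99.4, 19.5]), 10.4) 299
  lip (array([567.5, 256.6]), array([35.6, 19.4]), 11.4) 101
  lip (array([503.9, 246. ]), array([34.9, 18.9]), 8.1) 88
 yellow all (array([541.7, 218.6]), array([99.5, 87.2]), 10.1)
 track (array([534.4, 209.7]), array([172.9, 167.1]), 0.3)
 ring pts 283 (array([ 585.4, -162.7]), array([66.2, 68.6]), 63.0) drum minEncl [array([ 585.2, -162.7]), np.float64(42.3)] (array([ 584.4, -162.7]), array([82.9, 82.7]), 37.3)
 housing (array([ 602.6, -171.8]), array([129.5, 170. ]), 64.4)
side can [0.535 0.218 0.1  ] mix [ 0.59  -0.168  0.077] table z 0.0013
 bar top 165 (array([535.5, 218.1]), array([23.6, 50. ]), 7.3) [0.5349 0.2218 0.1204]
 lid 200 (array([536.5, 220.1]), array([55.2, 54.6]), 0.0)
  lip (array([583.5, 190.7]), array([27.6, 23.6]), 9.9) 68
  lip (array([517.4, 246.5]), array([57.1, 23.1]), 9.9) 139
 yellow all (array([543.2, 217.2]), array([97.9, 89.6]), 9.9)
 track (array([540.9, 209.9]), array([119.7, 107.4]), 10.3)
 ring pts 89 (array([ 586.1, -167.2]), array([62.5, 68.5]), 59.7) drum minEncl [array([ 596.3, -169.2]), np.float64(54.6)] (array([ 587. , -166.7]), array([80.3, 96.5]), 5.2)
 housing (array([ 604.4, -171.5]), array([135.6, 171.4]), 64.1)
mark [[ 0.6004 -0.1299  0.077 ]]
mark [[ 0.5665 -0.1994  0.077 ]]
```

```bash
cat >> h.py <<'E'
from scipy.spatial.transform import Rotation as Ro
def go(pos,yaw_deg,s=None):
    """tool-frame shift (mm) and turn to reach pos with tool down"""
    s=s or arm.get_state(); R=Ro.from_euler("xyz",s["ee_rot"])
    T=Ro.from_euler("xyz",[np.pi,0,np.radians(yaw_deg)])
    print("shift",(R.inv().apply(np.array(pos)-s["eef_pos"])*1000).round(1),"turn",(R.inv()*T).as_rotvec().round(4))
E
python3 - <<'E'
from h import *
go([.5343,.2179,.20],-82.6)
E
```

```text
shift [-576.9  660.2   26.5] turn [ 0.     -0.     -1.2871]
```

```bash
python3 -m jog '[[[-577,660,-20,0,0,-1.287,60],[-577,660,-20,0,0,-1.287,60],[-577,660,-20,0,0,-1.287,60],[-577,660,-20,0,0,-1.287,60],[-577,660,-20,0,0,-1.287,60],[-577,660,-20,0,0,-1.287,60],[-577,660,-20,0,0,-1.287,60],[-577,660,-20,0,0,-1.287,60],[-577,660,-20,0,0,-1.287,60],[-577,660,-20,0,0,-1.287,60],[-577,660,-20,0,0,-1.287,60],[-577,660,-20,0,0,-1.287,60],[-577,660,-20,0,0,-1.287,60],[-577,660,-20,0,0,-1.287,60],[-577,660,26,0,0,-1.287,60],[-577,660,26,0,0,-1.287,60],[-577,660,26,0,0,-1.287,60],[-577,660,26,0,0,-1.287,60]]]' 10
python3 - <<'E'
from h import *
s=arm.get_state(); print(s["t"],s["eef_pos"],s["ee_rot"],s["q"],s["force"]); go([.5343,.2179,.091],-82.6)
E
```

```text
t: 2.75
eef_pos: [0.5354, 0.2175, 0.2027]
ee_rot: [-3.139, 0.001, -1.442]
force: [-0.5, -0.6, 0.3]
width: 0.06
gripper_force: 0.0
2.75 [0.53535855 0.21750688 0.20271402] [-3.13877142e+00  1.28081821e-03 -1.44244237e+00] [ 7.24608756e-01  2.15159503e-01 -2.44989071e-01  5.86224847e-04
 -1.10759417e+00 -5.96517737e-01] [-0.54303306 -0.58707917  0.27177844]
shift [ -0.4   1.3 111.7] turn [-0.0028  0.0013 -0.0008]
```

```bash
python3 -m jog '[[[0,0,50,0,0,0,60],[0,0,85,0,0,0,60],[0,0,100,0,0,0,60],[0,0,110,0,0,0,60],[0,0,110,0,0,0,60],[0,0,110,0,0,0,60]]]'
python3 - <<'E'
from h import *
s=arm.get_state(); print(s["eef_pos"].round(4),s["ee_rot"].round(4),s["force"].round(2))
p,d=grab_frame("side"); cv2.imwrite("pics/s1.png",cv2.resize(p[210:340,250:420],(680,520),interpolation=cv2.INTER_CUBIC))
E
```

```text
t: 3.5
eef_pos: [0.5352, 0.2182, 0.0918]
ee_rot: [-3.14, 0.001, -1.442]
force: [0.4, 0.7, -0.1]
width: 0.0601
gripper_force: 0.0
[0.5352 0.2182 0.0918] [-3.1399e+00  8.0000e-04 -1.4416e+00] [ 0.42  0.69 -0.13]
```

View pics/s1.png

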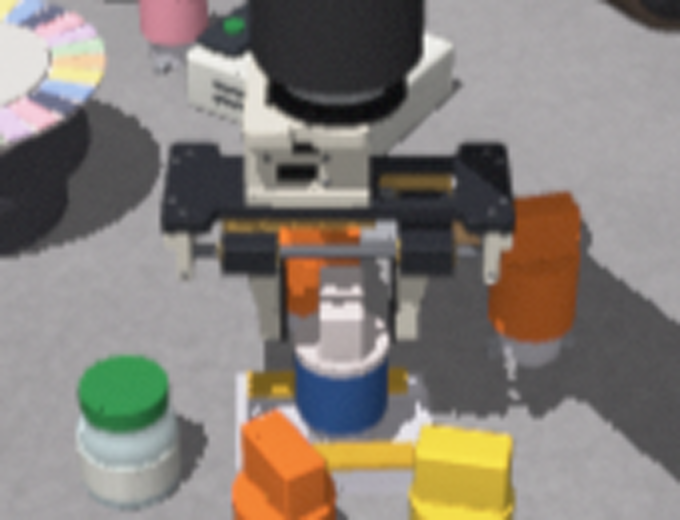

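The fingers straddle the bar (crop about (340,310)) and clear the neighbours. I'll go 3 mm lower and close.

```bash
python3 -m jog '[[[0,0,3,0,0,0,60],[0,0,3,0,0,0,22],[0,0,3,0,0,0,20],[0,0,3,0,0,0,20],[0,0,3,0,0,0,20],[0,0,3,0,0,0,20]]]' 45
python3 - <<'E'
from h import *
s=arm.get_state(); print(s["eef_pos"].round(4),s["ee_rot"].round(4),s["force"].round(2),s["moment"].round(2))
a=np.radians(10); go(s["eef_pos"]+np.array([-np.cos(a),-np.sin(a),0])*.072+[0,0,.0015],-80)
E
```

```text
t: 4.3
eef_pos: [0.5345, 0.2177, 0.0875]
ee_rot: [3.141, -0.0, -1.442]
force: [0.2, 0.0, -0.5]
width: 0.0256
gripper_force: 44.9
[0.5345 0.2177 0.0875] [ 3.1414 -0.     -1.4418] [ 0.2   0.04 -0.54] [-0.01  0.18  0.05]
shift [ 3.3 71.9 -1.5] turn [ 0.0001 -0.     -0.0456]
```

```bash
python3 -m jog '[[[0,0,-1.5,0,0,0,20],[0.5,10,-1.5,0,0,-0.02,20],[1,22,-1.5,0,0,-0.045,20],[1.5,34,-1.5,0,0,-0.045,20],[2,46,-1.5,0,0,-0.045,20],[2.7,58,-1.5,0,0,-0.045,20],[3.3,72,-1.5,0,0,-0.045,20],[3.3,72,-1.5,0,0,-0.045,20],[3.3,72,-1.5,0,0,-0.045,20]]]'
python3 - <<'E'
from h import *
s=arm.get_state(); print(s["eef_pos"].round(4),s["ee_rot"].round(4),s["force"].round(2),s["moment"].round(2))
p,d=grab_frame("side"); cv2.imwrite("pics/s2.png",cv2.resize(p[210:340,250:420],(680,520),interpolation=cv2.INTER_CUBIC))
E
```

```text
t: 5.42
eef_pos: [0.4638, 0.2055, 0.0893]
ee_rot: [-3.141, 0.0, -1.396]
force: [-0.3, -0.4, -2.2]
width: 0.0259
gripper_force: 44.9
[0.4638 0.2055 0.0893] [-3.1410e+00  2.0000e-04 -1.3963e+00] [-0.31 -0.41 -2.2 ] [ 0.04  0.08 -0.03]
```

View pics/s2.png

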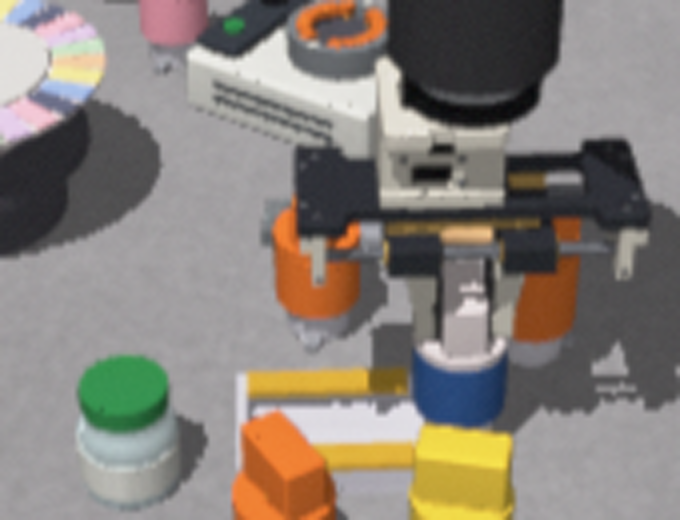

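The canister (crop (460,370)) is held upright and 29 mm clear of the track mouth. I'll lift it and carry it over the socket.

```bash
python3 -m jog '[[[0,0,-30,0,0,0,20],[0,0,-80,0,0,0,20],[0,0,-130,0,0,0,20],[0,0,-140,0,0,0,20],[0,0,-140,0,0,0,20]]]'
python3 - <<'E'
from h import *
s=arm.get_state(); print(s["eef_pos"].round(4),s["ee_rot"].round(4),s["force"].round(2))
go([.5852,-.1628,.225],-115.6)
E
```

```text
t: 6.1
eef_pos: [0.4637, 0.2053, 0.2291]
ee_rot: [-3.141, 0.001, -1.397]
force: [0.2, -0.1, -3.6]
width: 0.0259
gripper_force: 44.9
[0.4637 0.2053 0.2291] [-3.1411e+00  8.0000e-04 -1.3972e+00] [ 0.15 -0.08 -3.64]
shift [383.6 -56.1   3.8] turn [-2.000e-04  1.000e-03  6.204e-01]
```

```bash
python3 -m jog '[[[40,-6,0,0,0,0.06,20],[90,-13,0,0,0,0.15,20],[140,-20,0,0,0,0.24,20],[190,-28,0,0,0,0.32,20],[240,-35,0,0,0,0.40,20],[290,-42,0,0,0,0.49,20],[340,-50,0,0,0,0.57,20],[372,-54.5,0,0,0,0.62,20],[383.5,-56,4,0,0,0.62,20],[383.5,-56,4,0,0,0.62,20],[383.5,-56,4,0,0,0.62,20],[383.5,-56,4,0,0,0.62,20]]]'
python3 - <<'E'
from h import *
s=arm.get_state(); print(s["eef_pos"].round(4),s["ee_rot"].round(4),s["force"].round(2))
go([.5852,-.1628,.225],-115.6)
E
```

```text
t: 7.6
eef_pos: [0.585, -0.1619, 0.2252]
ee_rot: [-3.141, 0.0, -2.015]
force: [0.3, -0.0, -2.7]
width: 0.026
gripper_force: 44.9
[ 0.585  -0.1619  0.2252] [-3.1414e+00  2.0000e-04 -2.0154e+00] [ 0.28 -0.03 -2.74]
shift [ 0.8 -0.5  0.2] turn [-0.0002  0.0002  0.0022]
```

```bash
python3 -m jog '[[[0.5,0,20,0,0,0,20],[0.5,0,45,0,0,0,20],[0.5,0,56,0,0,0,20],[0.5,0,56,0,0,0,20],[0.5,0,56,0,0,0,20],[0.5,0,56,0,0,0,20]]]'
python3 - <<'E'
from h import *
s=arm.get_state(); print(s["eef_pos"].round(4),s["ee_rot"].round(4),s["force"].round(2))
p,d=grab_frame("side"); np.save("pics/s3.npy",d); cv2.imwrite("pics/s3full.png",p); cv2.imwrite("pics/s3.png",cv2.resize(p[165:265,270:395],(750,600),interpolation=cv2.INTER_CUBIC))
W=cloud("side",d);x,y,z=[W[...,i] for i in range(3)]
hsv=cv2.cvtColor(p,cv2.COLOR_BGR2HSV).astype(int)
near=(d>0)&(np.hypot(x-.585,y+.163)<.06)
b=near&(hsv[...,0]>95)&(hsv[...,0]<125)&(hsv[...,1]>120)
print("blue z",np.percentile(z[b],[2,98]).round(4),b.sum())
l=W[b]
from scipy.optimize import least_squares
f=least_squares(lambda c:np.hypot(l[:,0]-c[0],l[:,1]-c[1])-.028,[.585,-.163],loss="soft_l1",f_scale=.001); print("body axis",f.x.round(4))
dr=near&(z>.055)&(z<.069)&(hsv[...,1]<60); q=W[dr]
g=least_squares(lambda c:np.hypot(q[:,0]-c[0],q[:,1]-c[1])-.042,[.585,-.163],loss="soft_l1",f_scale=.001); print("drum axis",g.x.round(4),dr.sum())
E
```

```text
t: 8.35
eef_pos: [0.5854, -0.1633, 0.1701]
ee_rot: [-3.14, 0.001, -2.017]
force: [-0.2, 0.4, -3.3]
width: 0.0258
gripper_force: 44.9
[ 0.5854 -0.1633  0.1701] [-3.1401e+00  6.0000e-04 -2.0166e+00] [-0.23  0.38 -3.26]
blue z [0.1193 0.1594] 207
body axis [ 0.5871 -0.1644]
drum axis [ 0.586  -0.1638] 142
```

View pics/s3.png

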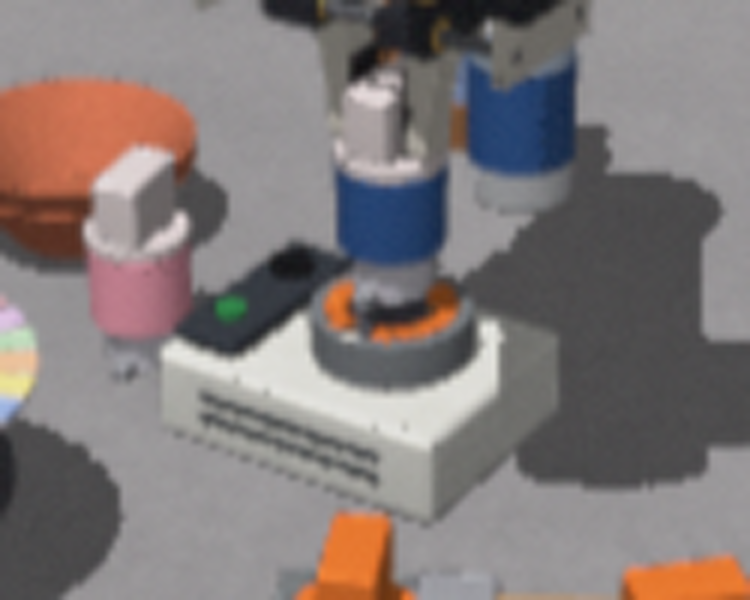

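The front lug (crop (370,325)) lies over the slot at the white mark, and the axis is within about 1 mm. I'll go down gently with a 0.6 mm correction.

```bash
python3 -m jog '[[[0,0.6,5,0,0,0,20],[0,0.6,10,0,0,0,20],[0,0.6,14,0,0,0,20],[0,0.6,18,0,0,0,20],[0,0.6,18,0,0,0,20]]]'
python3 - <<'E'
from h import *
for i in range(3):
    s=arm.get_state(); print(s["eef_pos"].round(4),s["ee_rot"].round(4),s["force"].round(2),s["moment"].round(2)); spot_in("canister","side")
E
```

```text
t: 9.02
eef_pos: [0.5841, -0.163, 0.1506]
ee_rot: [3.141, -0.0, -2.017]
force: [0.3, -0.2, -2.8]
width: 0.0258
gripper_force: 44.9
[ 0.5841 -0.163   0.1506] [ 3.1408e+00 -4.0000e-04 -2.0169e+00] [ 0.29 -0.23 -2.82] [0.08 0.05 0.01]
[ 0.5843 -0.163   0.1509] [ 3.1412e+00 -2.0000e-04 -2.0168e+00] [-0.12  0.16 -2.72] [-0.03  0.05 -0.04]
[ 0.5844 -0.163   0.1511] [-3.1416e+00 -1.0000e-04 -2.0167e+00] [-0.03 -0.21 -2.41] [0.04 0.06 0.01]
```

The lugs entered the slots without contact. Next is the press down to about 7 mm past seat contact.

```bash
python3 -m jog '[[[0,0,3,0,0,0,20],[0,0,5,0,0,0,20],[0,0,7,0,0,0,20],[0,0,9,0,0,0,20],[0,0,10.5,0,0,0,20],[0,0,10.5,0,0,0,20],[0,0,10.5,0,0,0,20]]]'
python3 - <<'E'
from h import *
for i in range(3):
    s=arm.get_state(); print(s["eef_pos"].round(4),s["ee_rot"].round(4),s["force"].round(2),s["moment"].round(2)); spot_in("canister","side")
E
```

```text
t: 10.05
eef_pos: [0.5846, -0.163, 0.1417]
ee_rot: [-3.141, 0.0, -2.016]
force: [-3.1, 2.1, 8.9]
width: 0.0256
gripper_force: 44.9
[ 0.5846 -0.163   0.1417] [-3.1405e+00  2.0000e-04 -2.0164e+00] [-3.13  2.09  8.88] [0.82 1.37 0.03]
[ 0.5846 -0.163   0.1417] [-3.1406e+00  2.0000e-04 -2.0164e+00] [-3.35  2.12  8.41] [ 0.84  1.35 -0.07]
[ 0.5846 -0.163   0.1417] [-3.1405e+00  2.0000e-04 -2.0165e+00] [-3.34  2.78  7.77] [ 0.86  1.33 -0.03]
```

```bash
python3 -m jog '[[[0,0.5,0.7,0,0,0,20],[0,1,1.2,0,0,0,20],[0,1,1.2,0,0,0,20],[0,1,1.2,0,0,0,20]]]' 55
python3 - <<'E'
from h import *
for i in range(2):
    s=arm.get_state(); print(s["eef_pos"].round(4),s["ee_rot"].round(4),s["force"].round(2),s["moment"].round(2)); spot_in("canister","side")
E
```

```text
t: 10.7
eef_pos: [0.5844, -0.1629, 0.1409]
ee_rot: [-3.139, 0.0, -2.016]
force: [-2.4, 0.9, 8.3]
width: 0.0256
gripper_force: 54.9
[ 0.5844 -0.1629  0.1409] [-3.1390e+00  3.0000e-04 -2.0162e+00] [-2.37  0.92  8.32] [ 0.28  0.85 -0.05]
[ 0.5844 -0.1629  0.1409] [-3.1390e+00  3.0000e-04 -2.0162e+00] [-2.17  0.02  8.93] [ 0.31  0.81 -0.02]
```

```bash
python3 -m jog '[[[0,0.5,0.3,0,0,0,20],[0,0.5,0.3,0,0,0.1,20],[0,0.5,0.3,0,0,0.2,20],[0,0.5,0.3,0,0,0.3,20],[0,0.5,0.3,0,0,0.4,20],[0,0.5,0.3,0,0,0.5,20],[0,0.5,0.3,0,0,0.6,20],[0,0.5,0.3,0,0,0.6,20]]]'
python3 - <<'E'
from h import *
for i in range(2):
    s=arm.get_state(); print(s["eef_pos"].round(4),s["ee_rot"].round(4),s["force"].round(2),s["moment"].round(2),s["width"]); spot_in("canister","side")
E
```

```text
t: 11.8
eef_pos: [0.5855, -0.1632, 0.1414]
ee_rot: [-3.137, 0.004, -2.617]
force: [1.0, -1.9, 8.5]
width: 0.026
gripper_force: 54.9
[ 0.5855 -0.1632  0.1414] [-3.1372  0.0038 -2.6168] [ 1.03 -1.89  8.49] [-0.8  -0.51  0.22] 0.026026143232288003
[ 0.5855 -0.1632  0.1414] [-3.1372  0.0038 -2.6157] [ 1.07 -0.05  7.08] [-0.83 -0.52  0.16] 0.026013272897006716
```

```bash
python3 -m jog '[[[0,0,0,0,0,0.12,20],[0,0,0,0,0,0.24,20],[0,0,0,0,0,0.36,20],[0,0,0,0,0,0.48,20],[0,0,0,0,0,0.6,20],[0,0,0,0,0,0.72,20],[0,0,0,0,0,0.82,20],[0,0,0,0,0,0.86,20],[0,0,0,0,0,0.86,20]]]'
python3 - <<'E'
from h import *
for i in range(3):
    s=arm.get_state(); print(s["eef_pos"].round(4),s["ee_rot"].round(4),s["force"].round(2),s["moment"].round(2),s["width"],s["q"][5]); spot_in("canister","side")
E
```

```text
t: 13.02
eef_pos: [0.5856, -0.1648, 0.1417]
ee_rot: [-3.139, 0.007, 2.808]
force: [1.6, -9.6, 7.2]
width: 0.0256
gripper_force: 55.0
[ 0.5856 -0.1648  0.1417] [-3.1393  0.0065  2.8075] [ 1.61 -9.55  7.18] [-4.16 -0.66  0.26] 0.025594058485964463 -1.9571289277443216
[ 0.5855 -0.1649  0.1418] [-3.1393  0.0065  2.808 ] [ 1.76 -9.6   7.47] [-4.22 -0.73  0.27] 0.025525990948506987 -1.9566696795896754
[ 0.5856 -0.1648  0.1418] [-3.1394  0.0066  2.8081] [ 1.73 -9.08  7.82] [-4.16 -0.75  0.28] 0.025670780409110718 -1.9565364886028584
```

```bash
python3 -m jog '[[[-0.5,-0.9,0.5,0,0,0,20],[-1,-1.8,0.5,0,0,0,20],[-1,-1.8,0.5,0,0,0.04,20],[-1,-1.8,0.5,0,0,0.08,20],[-1,-1.8,0.5,0,0,0.12,20],[-1,-1.8,0.5,0,0,0.12,20],[-1,-1.8,0.5,0,0,0.12,20]]]'
python3 - <<'E'
from h import *
for i in range(3):
    s=arm.get_state(); print(s["eef_pos"].round(4),s["ee_rot"].round(4),s["force"].round(2),s["moment"].round(2),s["width"],s["q"][5]); spot_in("canister","side")
E
```

```text
t: 14.05
eef_pos: [0.5856, -0.1656, 0.1409]
ee_rot: [-3.141, 0.005, 2.688]
force: [0.5, -3.8, 9.0]
width: 0.0255
gripper_force: 55.0
[ 0.5856 -0.1656  0.1409] [-3.1415  0.0055  2.688 ] [ 0.48 -3.78  9.01] [-1.64 -0.2   0.32] 0.025537367596155398 -2.072972084299581
[ 0.5856 -0.1656  0.1409] [-3.1415  0.0055  2.688 ] [ 0.46 -4.53  8.16] [-1.65 -0.2   0.32] 0.025655926370795064 -2.072927798867565
[ 0.5855 -0.1656  0.1409] [-3.1415  0.0054  2.688 ] [ 1.56 -4.3   7.92] [-1.68 -0.29  0.29] 0.025710169772886843 -2.0729315236570156
```

```bash
python3 -m jog '[[[-0.3,-0.9,0.2,0,0,0.03,20],[-0.3,-0.9,0.2,0,0,0.06,20],[-0.3,-0.9,0.2,0,0,0.06,20],[-0.3,-0.9,0.2,0,0,0.06,20]]]'
python3 - <<'E'
from h import *
for i in range(3):
    s=arm.get_state(); print(s["eef_pos"].round(4),s["ee_rot"].round(4),s["force"].round(2),s["moment"].round(2),s["width"],s["q"][5]); spot_in("canister","side")
E
```

```text
t: 14.7
eef_pos: [0.5855, -0.166, 0.1407]
ee_rot: [3.141, 0.005, 2.63]
force: [0.5, -1.0, 9.0]
width: 0.026
gripper_force: 55.5
[ 0.5855 -0.166   0.1407] [3.141  0.0052 2.6297] [ 0.51 -0.97  8.96] [-0.42 -0.11  1.26] 0.02597837963304775 -2.130110549160376
[ 0.5854 -0.166   0.1406] [3.1411 0.0051 2.6297] [ 0.49 -0.07  9.34] [-0.4  -0.18  1.24] 0.02569451527038723 -2.1301179852904677
[ 0.5855 -0.166   0.1406] [3.1411 0.0052 2.6297] [ 0.2  -1.51  9.2 ] [-0.45 -0.08  1.22] 0.025752596775375117 -2.1301039264370814
```

The moment jumped to 1.25 N m, so it is firmly against the end stop, with almost no side load. One check picture before handing in.

Run:
```python
from h import *
p,d=grab_frame("side"); W=cloud("side",d);x,y,z=[W[...,i] for i in range(3)]
cv2.imwrite("pics/s4.png",cv2.resize(p[165:265,270:395],(750,600),interpolation=cv2.INTER_CUBIC))
hsv=cv2.cvtColor(p,cv2.COLOR_BGR2HSV).astype(int)
b=(d>0)&(np.hypot(x-.585,y+.163)<.04)&(hsv[...,0]>95)&(hsv[...,0]<125)&(hsv[...,1]>120)
print("blue z",np.percentile(z[b],[2,98]).round(4),b.sum())
```

```text
blue z [0.0911 0.1292] 200
```

View pics/s4.png

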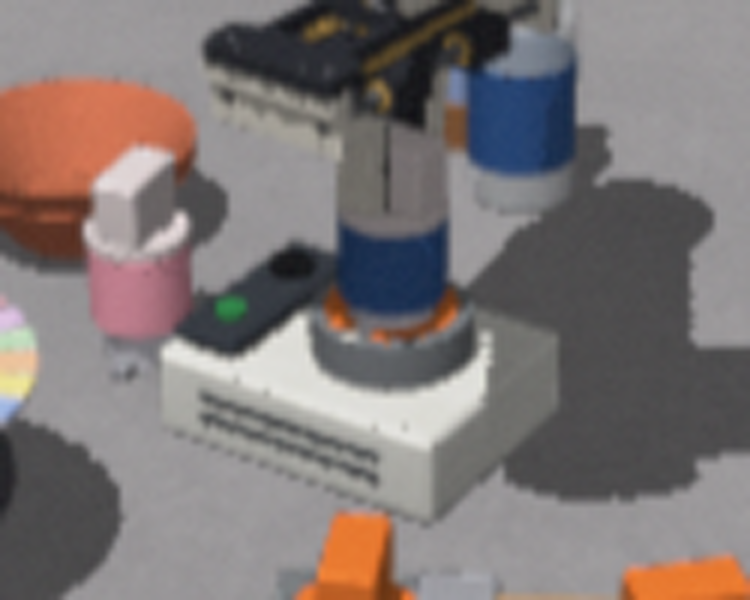

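The canister (crop (390,265)) sits upright and deep in the socket, with its underside at about 60 mm, still gripped after the quarter turn. Pink canister at (140,270) is untouched.

```bash
python3 -c "
from station import arm
print(arm.job_done())"
```

```text
the job is handed in; nothing more can be done
None
```

I handed the job in at about 15 s on the robot's clock: the blue canister is in the mixer socket, pressed down (underside about 60 mm above the table), turned clockwise to the end stop and still gripped upright. I touched nothing else on the table, and the hand-in returned no verdict.

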